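# Set the dumpling pan's hob dial by fingertip

### The arm

A 6-joint arm with a two-finger parallel gripper is mounted at the origin on the work surface. World frame = base frame: x ahead of the robot, y to its left, z up, the work surface at z = 0. Lengths are in m, angles in rad, forces in N, time in s.
With the tool pointing down it reaches from about 0.35 to 0.775 m from the base axis. Payload 7.3 kg.
Tool frame: the origin (TCP) lies on the centre line of the jaws, within the pads' length; the fingertips stand 14 mm ahead of it and the grasp point (between the pads) lies 5 mm behind it; z points along the fingers, y is the direction in which the jaws open and shut (so a half turn about z gives the same grasp; the last joint's range is limited). The gripper opens to 92 mm and grips with 3 to 60 N. Pads are 19 mm wide; open, the fingers measure 130 mm over their backs; the gripper's body (75 mm by 190 mm) begins 47 mm behind the grasp point.
Start: joints at [1.155, 0.342, 1.524, -0, 1.275, -0.146], TCP at [0.14, 0.506, 0.241] pointing down, gripper open.
Joint ranges: [-2.53, 2.53], [-0.77, 2.02], [0.04, 2.7], [-1, 4.14], [0.28, 2.66], [-3.11, 3.11]. Speed limits (rad/s): [2.57, 2.57, 3.14, 3.14, 3.14, 3.14].

### API

Orientations are given as [roll, pitch, yaw] about the fixed x, y, z axes, in that order (R = Rz(yaw) Ry(pitch) Rx(roll)).
In Python, from cell import telemetry, cams, robot gives the robot as it stands.
- The arm moves only by the tool servo_tool, never from a script. Its argument "targets" is text: rows parted by semicolons, each of 4 numbers parted by spaces: the shift along the tool's x, y, z in mm, then the turn about the tool's z in rad. In form: x y z yaw; .... A call has 1 to 20 rows; each row shifts and turns the pose as measured when the row begins, along the tool's axes as they then stand; what a row does not reach is not made up. A row lasts 1/8 s, in which the tool goes at most 62.5 mm and 10.7 degrees, less where a joint would pass 70% of its speed; a pose out of reach is approached as far as the arm can. A call with a gripper value outside its range is refused whole. "hand" is the opening, from 0 (shut) to 1 (fully open), set as the call begins (left out, the last holds). The fingers move at their own pace and stop on an object; "squeeze" is the grip in N (left out, the last holds). Time passes only in rows, so rows that do not move let the fingers close. It gives the time, the measured TCP pose, the force and the opening at its end, in the units of the state.
- telemetry.observe(): the state, without advancing time (a new reading comes with each control period).
- cams.read_camera(name): name is "side" or "top"; returns a dict with "color" (400x640x3 uint8, red, green, blue), "K" (3x3 intrinsics, pixels), "k1" (the pictures are not rectified: a ray, as slopes to the right and down, at radius r is drawn at 1 + k1 r^2 times it, then the intrinsics apply), "R" (3x3) and "t" (3): a world point X has camera coordinates R X + t. Camera axes: x right, y down, z forward; pixel columns grow to the right and rows downward; lengths in m; the calibration is good to about 2 mm. A picture is of the moment at which its call begins. There is no depth.
- robot.hand_in(): hands the job in, once; it reports no verdict.
Trained networks look in a picture, given as the dict that the camera call returned (one of the last four; its "shot" number tells which), for a name from the list of things; names that differ only in an ending like _2 or _b are one class to them, and where a whole thing is asked for, a point or a joint stands for the part that bears it (a point fixed in the world has none). Each returns a list of dicts, best first, with "score" (0 to 1); they miss things now and then, are a little off and sometimes report something else, mostly with a low value. They report only what shows in the picture. A call takes as long as a camera call. They do not tell look-alikes from the thing itself.
- cams.cut_out(picture, query): "region" (400x640 bool, what is visible of it) and "extent" ([centre column, centre row, width, height] in pixels, round what is visible of it).
The state is a dict: "time": time; "qpos": joint angles; "qvel": joint speeds; "joint_efforts": joint torques, N m; "tool_pos": TCP position; "tool_rot": TCP orientation; "contact_force": force on the tool from outside, world axes, zero at the start; "torque": the same for the moment, N m; "opening": finger opening in m.
Only numpy, scipy, OpenCV 4.12 (cv2) and the standard library are available. Lean on these libraries where they do the work, as an engineer would, in place of code of your own. Each camera call takes 0.05 s, during which the arm holds its last target.

### The job

The pan of frozen dumplings stands on one of the hob's two plates. Your hands are floury, so without gripping anything, use a fingertip or the outside of a finger to turn the knurled dial directly in front of that pan, gently, clockwise until it clicks into the two-dot mark, then take your hand away. Leave the other dial as it is, and do not shift or pick up the pan, the lid or anything else.

Things in the scene. Friction and masses are not known exactly. Their poses are not given: they have to be found in the camera images.
- hob: two-plate electric hob of brushed steel, 360 deep (x) by 520 wide (y) by 65 mm high, fixed on the table; origin at the centre of its underside, x points from its front (where the dials are) to its back, y to its left. Two dark round cast-iron plates (180 mm across, tops 73 mm above the table) side by side; the dial of each is 190 mm in front of its centre, on a black strip
- dial_left (a joint): angle of the left dial, growing clockwise from above: 0 off, 0.63 one dot, 1.26 two dots, 1.88 three dots (notches 36 degrees apart, a stop just beyond either end). Let go, it springs into the nearer notch. It starts in the off or the one-dot notch. Turning it over to the next notch takes up to 0.05 N m (2 N at the rim)
- dial_right (a joint): angle of the right dial, growing clockwise from above: 0 off, 0.63 one dot, 1.26 two dots, 1.88 three dots (notches 36 degrees apart, a stop just beyond either end). Let go, it springs into the nearer notch. It starts in the off or the one-dot notch. Turning it over to the next notch takes up to 0.05 N m (2 N at the rim)
- cap_left: the left dial: solid upright aluminium cylinder with a finely knurled rim, 50 mm across, 22 mm high (from the hob's top at 65 mm to 87 mm above the table), flat top with a black index line; origin on its axis at its underside; its x axis turns with it and points along the index line (at off: to the back of the hob). Free of other things for 50 mm around
- axis_left (a point): centre of the top face of the left dial, 87 mm above the table (does not turn); 135 mm in front of and 130 mm to the left of the hob's centre. The cap does not give sideways or down; a shut fingertip pressed on the knurl (or on the top near the rim) with about 5 N carries it round without slipping
- index_left (a point): outer end of the left dial's index line, on its top face, 23 mm from the axis. Marks on the strip around the dial, 37 mm from the axis: a small ring (off) straight behind the dial, then clockwise one, two and three white dots
- plate_left (a point): centre of the top of the left cooking plate
- cap_right: the right dial: solid upright aluminium cylinder with a finely knurled rim, 50 mm across, 22 mm high (from the hob's top at 65 mm to 87 mm above the table), flat top with a black index line; origin on its axis at its underside; its x axis turns with it and points along the index line (at off: to the back of the hob). Free of other things for 50 mm around
- axis_right (a point): centre of the top face of the right dial, 87 mm above the table (does not turn); 135 mm in front of and 130 mm to the right of the hob's centre. The cap does not give sideways or down; a shut fingertip pressed on the knurl (or on the top near the rim) with about 5 N carries it round without slipping
- index_right (a point): outer end of the right dial's index line, on its top face, 23 mm from the axis. Marks on the strip around the dial, 37 mm from the axis: a small ring (off) straight behind the dial, then clockwise one, two and three white dots
- plate_right (a point): centre of the top of the right cooking plate
- pan_center (a point): centre of the shallow dark iron pan of frozen dumplings (196 mm across, 50 mm high, two ear handles; rim 123 mm above the table, nearest edge about 90 mm from its dial's axis), half-way up; it stands on the left or on the right plate
- lid_center (a point): centre of the domed aluminium pot lid (206 mm across, 44 mm high with its black knob), which lies on the other plate
- jar: squat glass jar with a steel screw-top, 72 mm across and 68 mm high, standing on the control strip mid-way between the two dials; origin under its centre
- bowl: blue ceramic bowl, 124 mm across, 58 mm high, on the table in front and to the left of the hob; origin under its centre
- dumpling_press: white plastic dumpling press lying open, 85 by 236 by 12 mm, on the table in front and to the right; origin under its centre
- mug: white mug, 80 mm across, 90 mm high, left of the hob; origin under its centre
- spatula: spatula, 260 mm long, lying along x on the table right of the hob; origin under its centre
Things that resemble listed ones, but are neither listed nor needed, are in the scene too. Leave any blue or red look-alike of the part that bears pan_center alone.

How it is judged:
By the outcome, as a careful person would: the job done as asked, in the order asked, and still so for the second after the job is handed in, with the robot touching nothing.
It also fails if it takes over 51 s, if anything falls off the work surface, if the arm or the gripper's body presses on something with over 40 N, if the wrist force passes 120 N, or if a joint passes its speed limit or range.

## Working session

There is one attempt and no reset: what is moved stays moved. The work goes in short steps, Python scripts to look and compute and a tool call to move; the robot and the scene stay as the last step left them, time stands still between calls to the robot, and variables do not carry over. Pictures are saved under pics/ and viewed, and the job is handed in when it is done.

Besides the shell and the picture viewer there is one more tool, called after "Call:" as name(argument=value, ...) on one line, values as JSON. servo_tool: Moves the arm, as the interface text tells. Its arguments: {"type":"object","properties":{"targets":{"type":"string"},"hand":{"type":"number"},"squeeze":{"type":"number"}},"required":["targets"]}

```bash
mkdir -p pics; ls
cat > h.py <<'E'
import numpy as np, cv2
from cell import telemetry, cams, robot
def save(p,n): cv2.imwrite('pics/'+n,cv2.cvtColor(p['color'],cv2.COLOR_RGB2BGR))
def ray(p,u,v):
    K=np.array(p['K']);d=np.array([(u-K[0,2])/K[0,0],(v-K[1,2])/K[1,1]])
    x=d.copy()
    for _ in range(20): x=d/(1+p['k1']*(x@x))
    R=np.array(p['R']);t=np.array(p['t'])
    return -R.T@t, R.T@np.array([x[0],x[1],1])
def onz(p,u,v,z):
    o,d=ray(p,u,v); return o+d*(z-o[2])/d[2]
def proj(p,X):
    c=np.array(p['R'])@np.array(X)+np.array(p['t']);x=c[:2]/c[2];x=x*(1+p['k1']*(x@x));K=np.array(p['K'])
    return np.array([K[0,0]*x[0]+K[0,2],K[1,1]*x[1]+K[1,2]])
E
python3 - <<'E'
from h import *
s=telemetry.observe()
print(s)
for n in('top','side'):
    p=cams.read_camera(n);save(p,n+'0.png')
    for q in('hob','cap_left','index_left','pan_center','lid_center','jar','plate_left'):
        for r in cams.cut_out(p,q)[:3]: print(n,q,round(r['score'],2),np.round(r['extent']))
E
```

```text
pics
{'time': 0.0, 'qpos': array([ 1.15497264e+00,  3.42737211e-01,  1.52500465e+00,  2.20564572e-05,
        1.27538598e+00, -1.45989536e-01]), 'qvel': array([ 0.00135666,  0.00109165, -0.0010038 ,  0.00182645,  0.00146892,
        0.00089429]), 'joint_efforts': array([-2.27573037e-03, -4.31245244e+01, -2.44216865e+01,  7.16507155e-02,
        5.59366483e-02, -1.12683140e-04]), 'tool_pos': array([0.13976376, 0.50566483, 0.24004174]), 'tool_rot': array([-3.14007686e+00, -2.44192780e-04,  2.87175188e+00]), 'contact_force': array([0.55528985, 0.54449157, 0.36996877]), 'torque': array([ 0.01948335, -0.03136307, -0.0038706 ]), 'opening': 0.09181861915890827}
top hob 0.9 [366. 149. 187. 146.]
top cap_left 0.67 [316. 182.  15.  17.]
top cap_left 0.17 [213. 284.  44.  40.]
top index_left 0.68 [316. 181.  22.  10.]
top pan_center 0.92 [398. 268.  64.  82.]
top pan_center 0.83 [223. 170.  67.  74.]
top pan_center 0.72 [330. 117.  84.  64.]
top lid_center 0.56 [415. 136.  69.  64.]
top jar 0.63 [356. 185.  28.  21.]
top plate_left 0.89 [364. 148. 187. 145.]
side hob 0.9 [277. 190. 110.  94.]
side cap_left 0.64 [303. 200.  14.  14.]
side index_left 0.67 [306. 202.   9.  15.]
side index_left 0.46 [241. 299.  31.  44.]
side pan_center 0.93 [397. 201.  50.  29.]
side pan_center 0.71 [246. 249.  73.  44.]
side pan_center 0.62 [269. 177.  55.  34.]
side lid_center 0.93 [309. 159.  36.  26.]
side lid_center 0.16 [280. 189. 104.  90.]
side plate_left 0.57 [280. 190. 106.  92.]
```

Run:
```python
import cv2
a=cv2.imread('pics/top0.png');cv2.imwrite('pics/top0c.png',cv2.resize(a[60:240,260:480],None,fx=3.3,fy=3.3,interpolation=cv2.INTER_CUBIC))
a=cv2.imread('pics/side0.png');cv2.imwrite('pics/side0c.png',cv2.resize(a[130:260,200:360],None,fx=4.5,fy=4.5,interpolation=cv2.INTER_CUBIC))
```

```text
(no output)
```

View pics/top0.png

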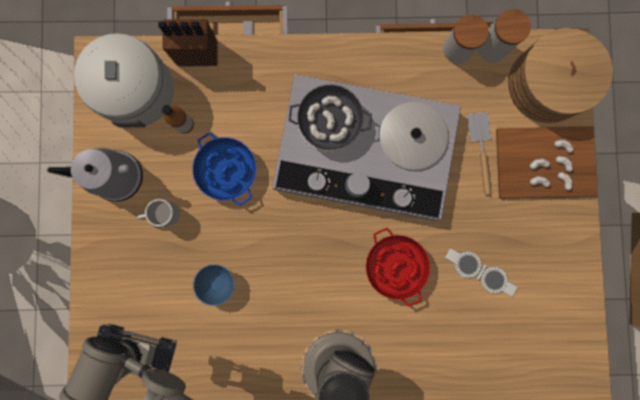

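View pics/side0.png

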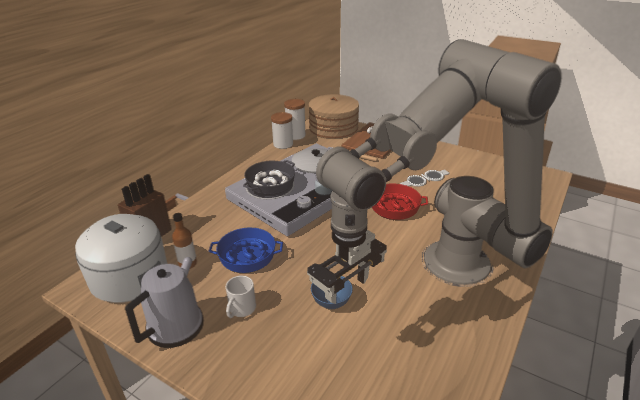

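View pics/top0c.png

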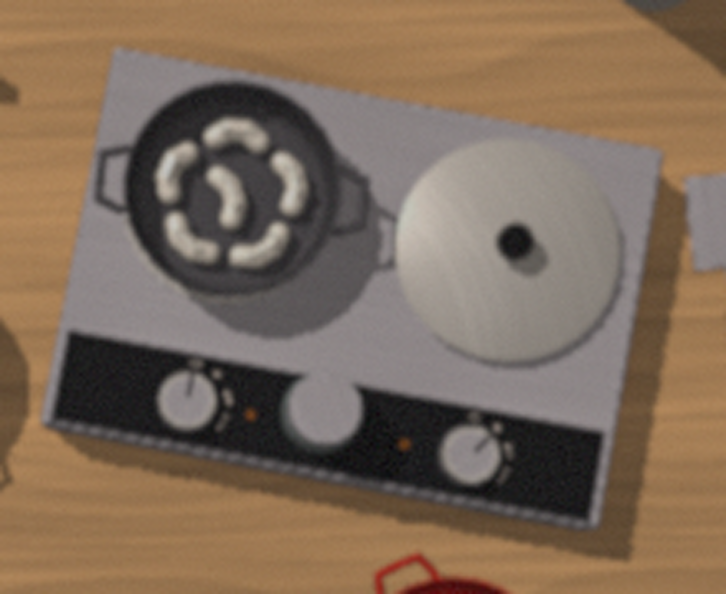

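View pics/side0c.png

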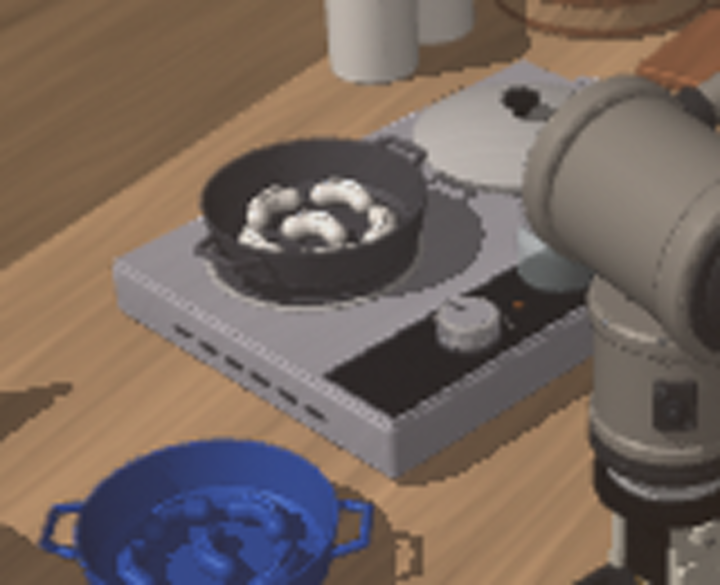

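The pan is on the left plate, at about (330,117) in the top view, so I turn the left dial at (316,181). Its index points at the ring, so it is off. The lid is on the right plate and the right dial looks to be at one dot. Next I fit the geometry.

```bash
cat > fit.py <<'E'
from h import *
from scipy.optimize import least_squares
p=cams.read_camera('top'); 
C=[(45,423),(115,50),(660,150),(597,525)]
L=[(-.18,.26),(.18,.26),(.18,-.26),(-.18,-.26)]
obs=[(np.array(c)/3.3+[260,60]-.35) for c in C]; loc=[(*l,.065) for l in L]
for q,l in (('cap_left',(-.135,.13,.087)),('cap_right',(-.135,-.13,.087))):
    for r in cams.cut_out(p,q):
        e=r['extent'];
        ys,xs=np.nonzero(r['region']); print(q,r['score'],e,xs.mean(),ys.mean())
# dial caps from crop
for c,l in (((187,401),(-.135,.13,.087)),((471,455),(-.135,-.13,.087))):
    obs.append(np.array(c)/3.3+[260,60]-.35);loc.append(l)
def W(v): 
    c,s=np.cos(v[2]),np.sin(v[2]); return [np.array([v[0]+c*a-s*b,v[1]+s*a+c*b,z]) for a,b,z in loc]
f=lambda v:np.concatenate([proj(p,X)-o for X,o in zip(W(v),obs)])
r=least_squares(f,[.6,0,-.2]);v=r.x
print(v,np.round(r.fun.reshape(-1,2),2))
print([np.round(x,4) for x in W(v)[4:]])
print([np.round(onz(p,*o,.087),4) for o in obs[4:]])
# index angle from darkness
g=cv2.cvtColor(p['color'],cv2.COLOR_RGB2GRAY).astype(np.float32)
for X in W(v)[4:]:
    best=[]
    for a in np.arange(-1,3,.05):
        th=v[2]-a; d=np.array([np.cos(th),np.sin(th),0])
        best.append((np.mean([cv2.getRectSubPix(g,(1,1),tuple(map(float,proj(p,X+k*d))))[0,0] for k in(.008,.011,.014,.017,.02)]),round(a,2)))
    print(sorted(best)[:4])
E
python3 fit.py
```

```text
cap_left 0.48 [317.9, 181.8, 17.0, 16.4] 316.64351851851853 181.37037037037038
cap_left 0.33 [400.5, 195.7, 16.2, 16.7] 401.54183266932273 197.64541832669323
cap_right 0.79 [403.9, 195.6, 14.4, 15.0] 401.65714285714284 197.79591836734693
[ 0.67102391 -0.09954463 -0.20110983] [[-2.03  0.9 ]
 [-1.02 -1.33]
 [ 1.59 -1.06]
 [ 1.07  1.61]
 [ 0.13  0.08]
 [ 0.24 -0.33]]
[array([0.5647, 0.0548, 0.087 ]), array([ 0.5128, -0.2   ,  0.087 ])]
[array([0.565 , 0.0552, 0.087 ]), array([ 0.5118, -0.1992,  0.087 ])]
[(np.float32(102.40491), np.float64(-0.05)), (np.float32(103.461586), np.float64(0.0)), (np.float32(104.160324), np.float64(-0.1)), (np.float32(105.57179), np.float64(0.05))]
[(np.float32(98.466286), np.float64(0.6)), (np.float32(99.05431), np.float64(0.65)), (np.float32(99.82126), np.float64(0.55)), (np.float32(101.91194), np.float64(0.7))]
```

Call:
servo_tool(targets="-43 -27 0 0;-43 -27 0 0;-43 -27 0 0;-43 -27 0 0;-43 -27 0 0;-43 -27 0 0;-43 -27 0 0;-43 -27 0 0;-43 -27 0 0;-43 -27 0 0;-43 -27 0 0;-42 -23 0 0;0 0 0 0", hand=0, squeeze=10)

```text
time: 2.58
tool_pos: [0.5651, 0.0472, 0.2414]
tool_rot: [3.137, 0.004, 2.874]
contact_force: [-0.2, 0.6, -0.0]
opening: 0.0003
```

```bash
cat > go.py <<'E'
from h import *
import sys
def rel(T):
    s=telemetry.observe();y=s['tool_rot'][2];d=np.array(T)-s['tool_pos']
    from scipy.spatial.transform import Rotation as Ro
    R=Ro.from_euler('xyz',s['tool_rot']).as_matrix()
    print('t',s['time'],'pos',s['tool_pos'].round(4),'rot',s['tool_rot'].round(4),'F',s['contact_force'].round(2),'op',s['opening'],'rel mm',(R.T@d*1000).round(1),'q',s['qpos'].round(2))
A=np.array([.565,.055])
s=telemetry.observe();y=s['tool_rot'][2]
P=A+.015*np.array([np.cos(y),np.sin(y)])
rel([*P,.111])
E
python3 go.py
```

```text
t 2.575 pos [0.5651 0.0472 0.2414] rot [3.1368 0.0042 2.8742] F [-0.17  0.61 -0.03] op 0.00027284458584647117 rel mm [ 17.7   6.9 130.3] q [-0.05  0.42  1.41  0.    1.31 -1.36]
```

Call:
servo_tool(targets="5 2 25 0;5 2 25 0;5 2 25 0;3 1 25 0;0 0 18 0;0 0 0 0")

```text
time: 3.32
tool_pos: [0.546, 0.0639, 0.1209]
tool_rot: [3.135, 0.002, 2.877]
contact_force: [0.0, -0.3, 1.0]
opening: 0.0006
```

```bash
python3 go.py
python3 - <<'E'
from h import *
for n,b in(('top',(130,230,260,400)),('side',(150,250,240,380))):
    p=cams.read_camera(n); a=cv2.cvtColor(p['color'],cv2.COLOR_RGB2BGR)[b[0]:b[1],b[2]:b[3]]
    cv2.imwrite(f'pics/{n}1.png',cv2.resize(a,None,fx=5,fy=5,interpolation=cv2.INTER_CUBIC))
E
```

```text
t 3.325 pos [0.546  0.0639 0.1209] rot [3.1354e+00 2.4000e-03 2.8765e+00] F [ 0.   -0.34  0.96] op 0.000553687950252512 rel mm [-5.6 -3.6  9.8] q [-0.03  0.51  1.62  0.01  1.01 -1.34]
```

View pics/top1.png

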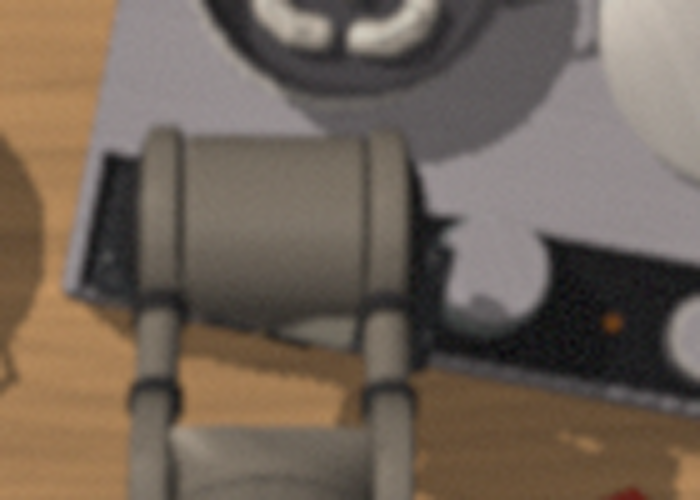

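View pics/side1.png

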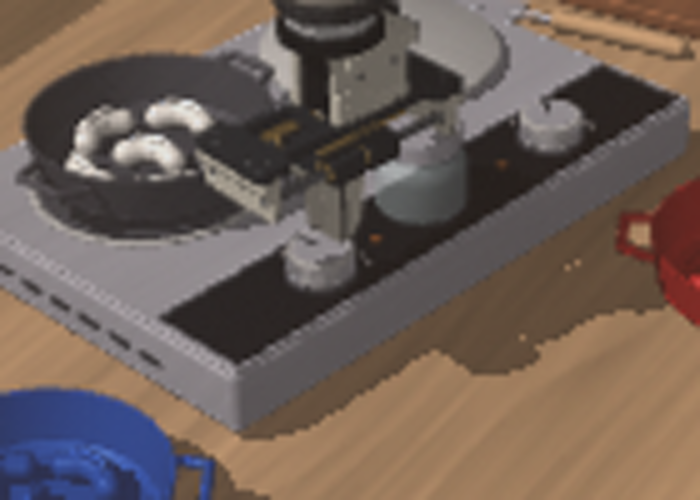

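Call:
servo_tool(targets="-4 -2 4 0;-1.5 -1.5 3 0;0 0 0 0;0 0 1 0")

```text
time: 3.92
tool_pos: [0.5534, 0.0585, 0.1164]
tool_rot: [3.134, 0.01, 2.876]
contact_force: [0.4, 0.3, 0.1]
opening: 0.0003
```

```bash
python3 go.py
```

```text
t 3.925 pos [0.5534 0.0585 0.1164] rot [3.1335 0.0101 2.8762] F [0.39 0.31 0.09] op 0.000299683198863012 rel mm [ 3.  -0.4  5.3] q [-0.04  0.52  1.61  0.01  1.   -1.34]
```

Call:
servo_tool(targets="2 0 4 0;0 0 4 0;0 0 2 0;0 0 0 0")

```text
time: 4.42
tool_pos: [0.5512, 0.0592, 0.1054]
tool_rot: [3.134, 0.009, 2.876]
contact_force: [-0.4, 0.6, -0.3]
opening: 0.0005
```

```bash
python3 go.py
```

```text
t 4.425 pos [0.5512 0.0592 0.1054] rot [3.1337 0.0094 2.8762] F [-0.43  0.61 -0.27] op 0.0005023644979802983 rel mm [ 0.5 -0.3 -5.6] q [-0.03  0.53  1.63  0.01  0.97 -1.34]
```

Call:
servo_tool(targets="0 0 2 0;0 0 1 0;0 0 1 0;0 0 1 0")

```text
time: 4.92
tool_pos: [0.5515, 0.0592, 0.1011]
tool_rot: [3.133, 0.01, 2.876]
contact_force: [-4.5, -0.1, 12.6]
opening: 0.0005
```

Call:
servo_tool(targets="-0.2 2.4 0.8 0.16;-0.2 2.4 0.8 0.16;-0.2 2.4 0.8 0.16;0 0 0.8 0")

```text
time: 5.42
tool_pos: [0.5549, 0.0661, 0.1012]
tool_rot: [3.128, 0.006, 2.383]
contact_force: [-1.3, 0.3, 7.3]
opening: 0.0004
```

```bash
python3 go.py
python3 - <<'E'
from h import *
for n,b in(('top',(130,230,260,400)),('side',(150,250,240,380))):
    p=cams.read_camera(n); a=cv2.cvtColor(p['color'],cv2.COLOR_RGB2BGR)[b[0]:b[1],b[2]:b[3]]
    cv2.imwrite(f'pics/{n}2.png',cv2.resize(a,None,fx=5,fy=5,interpolation=cv2.INTER_CUBIC))
E
```

```text
t 5.425 pos [0.5549 0.0661 0.1012] rot [3.1282 0.006  2.383 ] F [-1.27  0.34  7.25] op 0.0003822760398008869 rel mm [ 0.  -1.  -9.8] q [-0.02  0.54  1.62  0.01  0.96 -0.84]
```

View pics/side2.png

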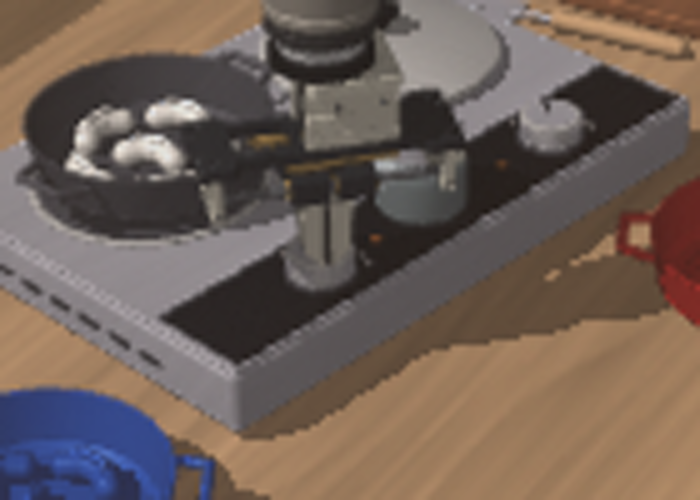

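View pics/top2.png

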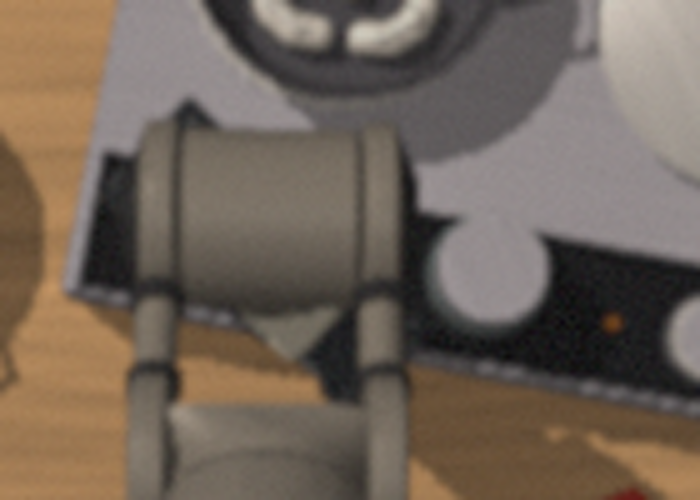

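Run:
```python
from h import *
s=telemetry.observe();y=s['tool_rot'][2];P=s['tool_pos']
p=cams.read_camera('side')
xt=np.array([np.cos(y),np.sin(y),0]);yt=np.array([np.sin(y),-np.cos(y),0])
for sy in(-1,1):
  for sx in(-1,0,1):
    for z in(.13,.153):
      X=np.array([P[0],P[1],0])+sy*.095*yt+sx*.0375*xt; X[2]=z
      print(sy,sx,z,((proj(p,X)-[240,150])*5).round(), X.round(3))
print(((proj(p,[P[0],P[1],.087])-[240,150])*5).round())
```

```text
-1 -1 0.13 [431. 159.] [ 0.517 -0.029  0.13 ]
-1 -1 0.153 [431. 132.] [ 0.517 -0.029  0.153]
-1 0 0.13 [445. 185.] [ 0.49  -0.003  0.13 ]
-1 0 0.153 [445. 158.] [ 0.49  -0.003  0.153]
-1 1 0.13 [459. 212.] [0.462 0.023 0.13 ]
-1 1 0.153 [459. 185.] [0.462 0.023 0.153]
1 -1 0.13 [177. 197.] [0.647 0.109 0.13 ]
1 -1 0.153 [175. 170.] [0.647 0.109 0.153]
1 0 0.13 [187. 224.] [0.62  0.135 0.13 ]
1 0 0.153 [185. 197.] [0.62  0.135 0.153]
1 1 0.13 [197. 253.] [0.593 0.161 0.13 ]
1 1 0.153 [195. 225.] [0.593 0.161 0.153]
[319. 254.]
```

Call:
servo_tool(targets="-0.2 2.3 0.8 0.16;-0.2 2.3 0.8 0.16;-0.2 2.3 0.8 0.16;-0.2 2.3 0.8 0.16;-0.1 1.6 0.8 0.12;0 0 0.8 0")

```text
time: 6.32
tool_pos: [0.5647, 0.0704, 0.1012]
tool_rot: [3.125, -0.004, 1.621]
contact_force: [-3.0, 0.2, 8.6]
opening: 0.0008
```

```bash
python3 go.py
python3 - <<'E'
from h import *
for n,b in(('top',(130,230,260,400)),('side',(170,230,270,350))):
    p=cams.read_camera(n); a=cv2.cvtColor(p['color'],cv2.COLOR_RGB2BGR)[b[0]:b[1],b[2]:b[3]]
    cv2.imwrite(f'pics/{n}3.png',cv2.resize(a,None,fx=5,fy=5,interpolation=cv2.INTER_CUBIC))
E
```

```text
t 6.325 pos [0.5647 0.0704 0.1012] rot [ 3.1252 -0.0044  1.6207] F [-3.05  0.22  8.62] op 0.0008211364133423286 rel mm [-0.4 -0.3 -9.8] q [-0.01  0.56  1.6   0.01  0.97 -0.07]
```

View pics/side3.png

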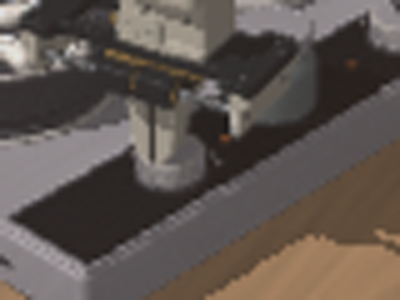

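The tool has turned 1.255 rad at a steady 7–9 N. The index is hidden behind the finger, so I lift off and look.

Call:
servo_tool(targets="0 0 -3 0;0 0 -8 0;0 0 -20 0;0 0 -30 0;0 -20 -30 0;0 -40 -20 0;0 -50 -10 0;0 -50 0 0;0 -30 0 0;0 0 0 0")

```text
time: 7.68
tool_pos: [0.3684, 0.0572, 0.2249]
tool_rot: [3.121, -0.003, 1.635]
contact_force: [0.7, -1.4, 0.9]
opening: 0.0005
```

```bash
python3 go.py
python3 - <<'E'
from h import *
for n,b in(('top',(130,230,260,420)),('side',(150,250,240,380))):
    p=cams.read_camera(n); a=cv2.cvtColor(p['color'],cv2.COLOR_RGB2BGR)[b[0]:b[1],b[2]:b[3]]
    cv2.imwrite(f'pics/{n}4.png',cv2.resize(a,None,fx=5,fy=5,interpolation=cv2.INTER_CUBIC))
E
python3 fit.py
```

```text
t 7.675 pos [0.3684 0.0572 0.2249] rot [ 3.1209e+00 -2.6000e-03  1.6354e+00] F [ 0.69 -1.39  0.89] op 0.0005387397182421287 rel mm [ -0.2 193.7 117.9] q [-0.06  0.06  1.93  0.01  1.12 -0.12]
cap_left 0.8 [317.6, 182.6, 20.6, 15.6] 316.4099099099099 181.5
cap_right 0.59 [403.2, 196.2, 14.9, 15.6] 401.9029535864979 197.70886075949366
cap_right 0.35 [364.1, 147.1, 187.2, 144.8] 364.0445284258955 158.78409464344398
[ 0.67102391 -0.09954463 -0.20110983] [[-2.03  0.9 ]
 [-1.02 -1.33]
 [ 1.59 -1.06]
 [ 1.07  1.61]
 [ 0.13  0.08]
 [ 0.24 -0.33]]
[array([0.5647, 0.0548, 0.087 ]), array([ 0.5128, -0.2   ,  0.087 ])]
[array([0.565 , 0.0552, 0.087 ]), array([ 0.5118, -0.1992,  0.087 ])]
[(np.float32(107.39101), np.float64(1.2)), (np.float32(107.53164), np.float64(1.15)), (np.float32(109.81826), np.float64(1.1)), (np.float32(110.828964), np.float64(1.25))]
[(np.float32(101.38296), np.float64(0.6)), (np.float32(102.38254), np.float64(0.55)), (np.float32(102.39644), np.float64(0.65)), (np.float32(105.64642), np.float64(0.7))]
```

View pics/top4.png

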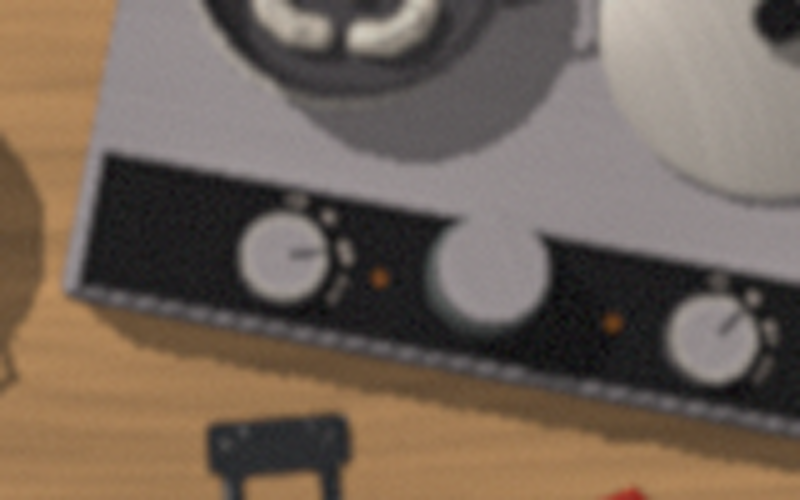

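View pics/side4.png

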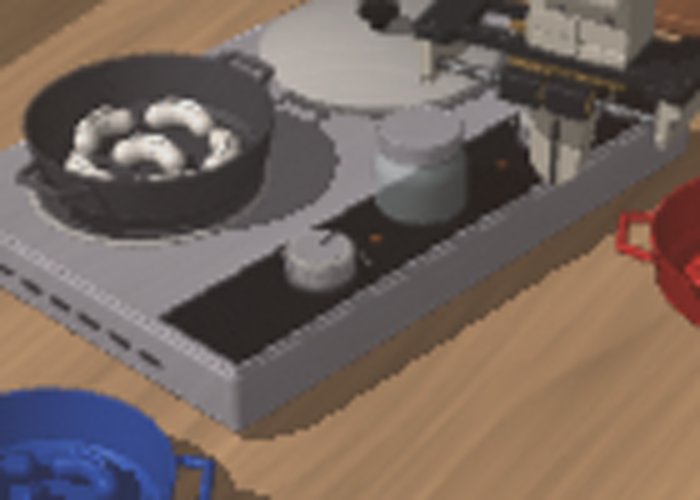

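The left dial's index in the enlarged top view, at (305,253), points at the two-dot mark at (345,250). That measures about 1.2 rad, against 1.26 nominal. The right dial is still at one dot, the pan, jar and lid have not moved, and the hand is clear.

```bash
python3 -c "
from cell import robot;print(robot.hand_in())"
```

```text
the job is handed in; nothing more can be done
None
```

The left dial, in front of the dumpling pan, now sits at the two-dot mark, and I have handed the job in.

- **How:** I pressed the shut fingertips on top of the dial near its rim with about 7–13 N. That is more than the 5 N you suggested, and I kept 7–9 N while turning. I turned the dial 1.255 rad clockwise about its axis, then lifted off and moved the hand away. Nothing was gripped.
- **Left dial:** after I let go, the top camera measured its index at about 1.2 rad, against 1.26 for two dots. It read about −0.05 rad before the turn, so the gap is within the measuring error. The picture shows it pointing at the two dots.
- **Everything else:** the right dial still reads 0.6 rad (one dot). The pan, lid and jar look unmoved in the last pictures. The arm was clear of everything, at about 8 s on the clock.

No check failed or disagreed.

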